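# Turn over mould plates on the flip edge, stack them and read the job label

### The job

Turn every mould plate in the pile rubber face up by dropping it level, centred a little past the flip edge of the turnover ramp, so that the fall flips it into the catch (never turn one over in the gripper), and stack the plates squarely on the outlined spot of the steel tray, rubber up. Only when all are stacked, take the label reader from its dock, point its window at the tray's bar label from roughly 8 to 10 cm and hold it steady for a good second, then set it back in its dock as it was. Leave the other things alone.

Things in the scene. Friction and masses are not known exactly. Their poses are not given: they have to be found in the camera images.
- plate1_mid (a point): Centre (half-way up) of a flat aluminium mould plate, 80 (x) x 50 (y) x 8 mm (z), 0.085 kg; black rubber facing on one face, bare with two dark screws on the other. z points out of the bare face: up at the start (rubber down), down when rubber is up. Starts, if present, in the pile. Grasp across the 50 mm width. 2 or 3 of the three plates are there
- plate2_mid (a point): Centre (half-way up) of a flat aluminium mould plate, 80 (x) x 50 (y) x 8 mm (z), 0.085 kg; black rubber facing on one face, bare with two dark screws on the other. z points out of the bare face: up at the start (rubber down), down when rubber is up. Starts, if present, in the pile. Grasp across the 50 mm width. 2 or 3 of the three plates are there
- plate3_mid (a point): Centre (half-way up) of a flat aluminium mould plate, 80 (x) x 50 (y) x 8 mm (z), 0.085 kg; black rubber facing on one face, bare with two dark screws on the other. z points out of the bare face: up at the start (rubber down), down when rubber is up. Starts, if present, in the pile. Grasp across the 50 mm width. 2 or 3 of the three plates are there
- pile_board: Plywood board, 130 x 100 x 6 mm, fixed, at the left, on which the plates start in one pile, rubber down, lengthways along its x within 0.1 rad (if a lower plate is missing, those above lie 8 mm lower). Origin at the centre of its underside; x along its 130 mm length
- flip_edge (a point): Middle of the rounded top edge of the turnover ramp's wall (10 mm thick, 120 mm wide along y, 140 mm high, fixed). Plates fall to +x, away from the robot; plate lengths go along x. Held level, underside about 40 mm over the edge, centre 10 to 26 mm past it in x, and let go at once, a plate strikes the edge and nearly always lands other face up; if not, drop it again
- turnover: The turnover ramp: fixed aluminium fixture, base 210 (x) x 120 mm, origin at the base's middle on the bench; flip edge 80 mm towards -x from it. A steep ramp comes down from 55 mm height at the wall's foot to the catch floor, 45 mm past the flip edge
- catch_floor (a point): Middle of the flat catch floor of the turnover ramp, 115 mm past the flip edge in x, 5 mm above the bench; same axes as flip_edge. The floor is 120 mm wide, open at the sides, with an 18 mm lip at the far end, 67 mm beyond this point. Flipped plates lie here, mostly within 40 mm of this point, lengthways along x to within about 0.5 rad
- stack_spot (a point): Point on the steel tray's floor (5 mm above the bench; tray 200 x 120 mm, fixed, 8 mm rims along its long sides) marked by a thin dark plate-sized outline, where the plates are to be stacked, 30 mm off the tray's middle. x = along the tray's length (plate lengths lie along it, either way round), z up. It lies 100 mm past the label in x
- label (a point): Centre of the flat white 50 x 80 mm label with black bars, face up on the end of the steel tray nearest the robot, 5.5 mm above the bench; same axes as stack_spot
- reader_mid (a point): Centre of the grip of the hand-held label reader (grey, grip 75 x 40 x 36 mm, 0.16 kg, a slightly wider 44 mm head at its +x end). x = from grip to head, z up as it stands in the dock; the bottom is 18 mm below this point. Grasp across the 40 mm width (y)
- reader_beam (a point): Centre of the reader's window, under the head, 55.5 mm ahead (x) and 4 mm below reader_mid. Its z is the viewing line: ahead of the reader and 45 degrees down when the reader is level; its y is the reader's y. The label is read when its centre lies within 15 mm of this line to either side and 50 to 130 mm from the window, the reader at rest
- reader: The reader as a body, same axes as reader_mid; origin under its bottom, 12.5 mm ahead of reader_mid
- dock_mid (a point): Where the middle of the reader's grip stands in its dock (a fixed black shallow tray 140 x 70 mm, floor 4 mm above the bench, 9 mm high rims, inside 132 x 62 mm): this point lies on the dock's floor, 18 mm below reader_mid when docked. x = the way the reader's head points
- plate1: Plate 1 as a body, same axes as plate1_mid; origin in the middle of its rubber face
- plate2: Plate 2 as a body, same axes as plate2_mid; origin in the middle of its rubber face
- plate3: Plate 3 as a body, same axes as plate3_mid; origin in the middle of its rubber face
- talc: White plastic pot, 71 mm wide, 45 mm high, a bystander; origin under its centre
- spare_mould: Pink rubber mould block, 64 x 47 x 23 mm, in front of the press, a bystander; origin under its centre
There are look-alikes about, which are no part of the job. Leave any yellow look-alike of the plate3 alone.

How it is judged (in metres and radians):
On the way, in this order (a step that is already met when the one before it is completed fails the run):
1. all plates lie stacked on the tray's stack spot, rubber face up, let go (horizontal distance between each of plate1_mid, plate2_mid, plate3_mid and stack_spot below 0.02 m and angle between each of plate1_mid, plate2_mid, plate3_mid's own z axis and vertical above 3 rad and height (world z) of each of plate1_mid, plate2_mid, plate3_mid below 0.04 m and angle between the x axis of each of plate1_mid, plate2_mid, plate3_mid and the x axis of stack_spot, either way round below 0.3 rad and contact force between the fingers and plate1 below 0.3 N and contact force between the fingers and plate2 below 0.3 N and contact force between the fingers and plate3 below 0.3 N), for 0.2 s.
2. the reader is held still with its window pointed at the label (x of label in the frame of reader_beam between -0.015 and 0.015 m and y of label in the frame of reader_beam between -0.015 and 0.015 m and z of label in the frame of reader_beam between 0.05 and 0.13 m and linear speed of reader below 0.03 m/s and angular speed of reader below 0.3 rad/s), for 1 s.
At the end, for the whole second after the job is handed in: Every plate that is there lies flat and rubber face up in one stack on the tray, its centre within 20 mm of the stack spot sideways and its length within 0.3 rad of the tray's; the reader stands upright in its dock, within 22 mm of its place, head pointing as before; all is at rest and let go (all of step 1 and horizontal distance between reader_mid and dock_mid below 0.022 m and height (world z) of reader_mid below 0.03 m and angle between reader_mid's own z axis and vertical below 0.15 rad and x of reader_beam in the frame of dock_mid above 0.02 m and linear speed of each of reader, plate1, plate2, plate3 below 0.02 m/s); the robot touches nothing.
It fails at once if a plate is turned up on edge while gripped ((contact force between the fingers and plate1 above 3 N and angle between plate1_mid's own z axis and vertical between 1.2 and 1.94 rad) or (contact force between the fingers and plate2 above 3 N and angle between plate2_mid's own z axis and vertical between 1.2 and 1.94 rad) or (contact force between the fingers and plate3 above 3 N and angle between plate3_mid's own z axis and vertical between 1.2 and 1.94 rad)).
It fails at once if the pot or the spare mould is shifted by more than 30 mm (distance of any of talc, spare_mould from where it was at the start of the episode above 0.03 m).
Of plate1, plate2, plate3 only 2 to 3 are there at a start; the rules pass over those that are not, and their reading is None.
At some moment in a run one of plate1, plate2, plate3 may be knocked a few centimetres aside while the robot is not near it.
It also fails if it takes over 210 s, if anything falls off the work surface, if the arm or the gripper's body presses on something with over 40 N, if the wrist force passes 120 N, or if a joint passes its speed limit or range.

### The arm

A 6-joint arm with a two-finger parallel gripper is mounted at the origin on a cart in front of the work surface, level with it; the furniture and walls round the work are solid. World frame = base frame: x ahead of the robot, y to its left, z up, the work surface at z = 0. Lengths are in m, angles in degrees, forces in N, time in s.
With the tool pointing down it reaches from about 0.275 to 0.875 m from the base axis. Payload 12.5 kg.
Tool frame: the origin (TCP) lies on the centre line of the jaws, within the pads' length; the fingertips stand 25 mm ahead of it and the grasp point (between the pads) lies 6 mm ahead of it (robot.tip_reach is the distance from the TCP to the fingertips, in m); z points along the fingers, y is the direction in which the jaws open and shut (so a half turn about z gives the same grasp; the last joint's range is limited). The gripper opens to 85 mm and grips with 20 to 120 N. Pads are 22 mm wide; open, the fingers measure 114 mm over their backs; the gripper's body (76 mm by 85 mm) begins 54 mm behind the grasp point. The pads swing forward as they close: fully open they stand 13 mm farther back than shut.
Start: joints at [-73.831, 20.094, 94.641, -0, 65.266, -4.847], TCP at [0.197, -0.513, 0.256] pointing down, gripper open.
Joint ranges: [-157.81, 157.81], [-45, 120.19], [0.68, 151.7], [-89.99, 269.99], [4.06, 180], [-164.3, 164.3]. Speed limits (degrees/s): [127.2, 127.2, 159.86, 180, 180, 180].

### API

Orientations are given as [roll, pitch, yaw] about the fixed x, y, z axes, in that order (R = Rz(yaw) Ry(pitch) Rx(roll)).
In Python, from cell import robot, eyes gives the robot as it stands.
- The arm moves only by the tool send_rows, never from a script. Its argument "series" is a list of rows, each a list of 5 numbers: the opening, from -1 (shut) to 1 (fully open), so that 0 is half open, then the shift along the world's x, y, z in m, then the turn about the world's z in degrees. In form: [[gripper, tx, ty, tz, spin], ...]. A call has 1 to 10 rows; each row is the pose to reach, as a shift and turn from the pose commanded when the call began; what a row does not reach only later rows make up. A row lasts 1/10 s, in which the tool goes at most 50 mm and 8.59 degrees, less where a joint would pass 70% of its speed; a pose out of reach is approached as far as the arm can. A call with a gripper value outside its range is refused whole. The fingers move at their own pace and stop on an object; the grip force is fixed at half the most. Time passes only in rows, so rows that repeat a pose let the fingers close. It gives the time, the measured TCP pose, the force and the opening at its end, in the units of the state.
- robot.observe(): the state, without advancing time (a new reading comes with each control period).
- eyes.get_image(name): name is "side" or "top" or "wrist"; returns a dict with "pixels" (384x512x3 uint8, red, green, blue), "fx", "fy", "cx", "cy" (pixels), "cam_to_world" (4x4, takes a point from camera to world coordinates); the wrist camera has in their place "mount" (4x4, takes a point from camera to tool coordinates, whose origin is the TCP and whose axes are the flange's). Camera axes: x right, y down, z forward; pixel columns grow to the right and rows downward; lengths in m; the calibration is good to about 2 mm. A picture is of the moment at which its call begins: read the wrist's pose just before it. There is no depth.
- robot.close_job(): hands the job in, once; it reports no verdict.
The state is a dict: "clock": time; "q": joint angles; "joint_velocities": joint speeds; "effort": joint torques, N m; "eef_pos": TCP position; "ee_rot": TCP orientation; "ft_force": force on the tool from outside, world axes, zero at the start; "wrist_torque": the same for the moment, N m; "width": opening from 0.0 (shut) to 1.0 (fully open).
Only numpy, scipy, OpenCV 4.12 (cv2) and the standard library are available. Lean on these libraries where they do the work, as an engineer would, in place of code of your own. Each camera call takes 0.05 s, during which the arm holds its last target. There are 200 camera calls.

## Working session

There is one attempt and no reset: what is moved stays moved. The work goes in short steps, Python scripts to look and compute and a tool call to move; the robot and the scene stay as the last step left them, time stands still between calls to the robot, and variables do not carry over. Pictures are saved under pics/ and viewed, about 12 in all and at most 16, crops included, and the job is handed in when it is done.

Besides the shell and the picture viewer there is one more tool, called after "Call:" by a JSON object that holds its "op" and its "data", one argument or row to a line. send_rows: Moves the arm, as the interface text tells. Its arguments: {"type":"object","properties":{"series":{"type":"array"}},"required":["series"]}

```bash
ls; mkdir -p pics; cat > h.py <<'E'
import numpy as np, cv2
from cell import robot, eyes
from scipy.spatial.transform import Rotation as R
def snap(n,f):
    s=robot.observe(); im=eyes.get_image(n); p=im['pixels']
    cv2.imwrite('pics/'+f+'.png',p[:,:,::-1])
    if 'mount' in im:
        T=np.eye(4);T[:3,:3]=R.from_euler('xyz',s['ee_rot'],degrees=True).as_matrix();T[:3,3]=s['eef_pos']
        C=T@np.array(im['mount'])
    else: C=np.array(im['cam_to_world'])
    return p,(im['fx'],im['fy'],im['cx'],im['cy']),C
def cast(px,K,C,z):
    px=np.atleast_2d(np.array(px,float))
    d=np.c_[(px[:,0]-K[2])/K[0],(px[:,1]-K[3])/K[1],np.ones(len(px))]@C[:3,:3].T
    o=C[:3,3]; return o+d*((z-o[2])/d[:,2])[:,None]
def proj(P,K,C):
    q=(np.atleast_2d(P)-C[:3,3])@C[:3,:3]
    return np.c_[K[0]*q[:,0]/q[:,2]+K[2],K[1]*q[:,1]/q[:,2]+K[3]]
E
python3 - <<'E'
from h import *
for n in('top','side','wrist'):
    p,K,C=snap(n,n+'0');print(n,K,C.round(3).tolist())
a=[cv2.imread(f'pics/{n}0.png') for n in('top','side','wrist')]
cv2.imwrite('pics/top0b.png',cv2.resize(a[0],(800,600)));cv2.imwrite('pics/side0b.png',cv2.resize(a[1],(800,600)))
print(robot.observe(),robot.tip_reach)
E
```

```text
pics
top (431.8416239223346, 431.8416239223346, 256.6281389218695, 189.84069749512642) [[0.013, -0.993, 0.114, 0.368], [-1.0, -0.013, 0.004, -0.141], [-0.003, -0.114, -0.993, 1.528], [0.0, 0.0, 0.0, 1.0]]
side (383.9214098199261, 383.9214098199261, 259.9214509537532, 196.58197821237206) [[-0.999, -0.003, -0.036, 0.576], [0.029, 0.515, -0.857, 0.932], [0.021, -0.857, -0.515, 0.75], [0.0, 0.0, 0.0, 1.0]]
wrist (283.9773118555411, 283.9773118555411, 257.7847091393799, 184.59122280483982) [[0.358, -0.901, -0.247, 0.259], [-0.934, -0.346, -0.094, -0.49], [-0.0, 0.264, -0.965, 0.373], [0.0, 0.0, 0.0, 1.0]]
{'clock': 0.15, 'q': array([-7.38306004e+01,  2.01182669e+01,  9.46658226e+01, -1.14058030e-03,
        6.52637824e+01, -4.84824542e+00]), 'joint_velocities': array([ 0.00798135, -0.02636175, -0.15904878,  0.06037457,  0.07758254,
        0.0546873 ]), 'effort': array([ 4.79573537e-04, -5.06248319e+01, -2.91501975e+01, -1.02566971e-04,
        3.37731501e-03,  3.19879530e-05]), 'eef_pos': array([ 0.19721382, -0.51320674,  0.25589026]), 'ee_rot': array([-1.79952212e+02, -3.01415521e-03,  2.10181214e+01]), 'ft_force': array([-0.40202314, -0.23550655, -0.12835386]), 'wrist_torque': array([-0.06806669,  0.0004116 , -0.02996321]), 'width': 0.998960408618507} 0.025
```

View pics/top0b.png

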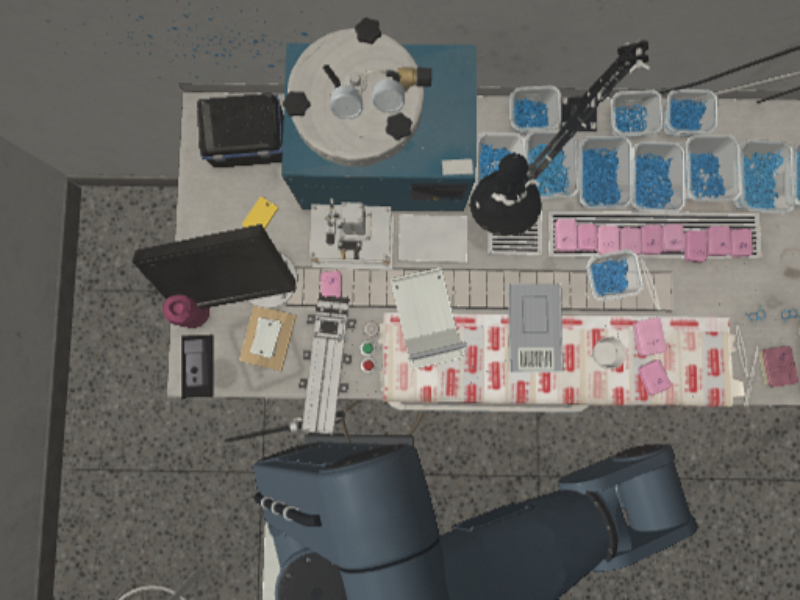

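View pics/side0b.png

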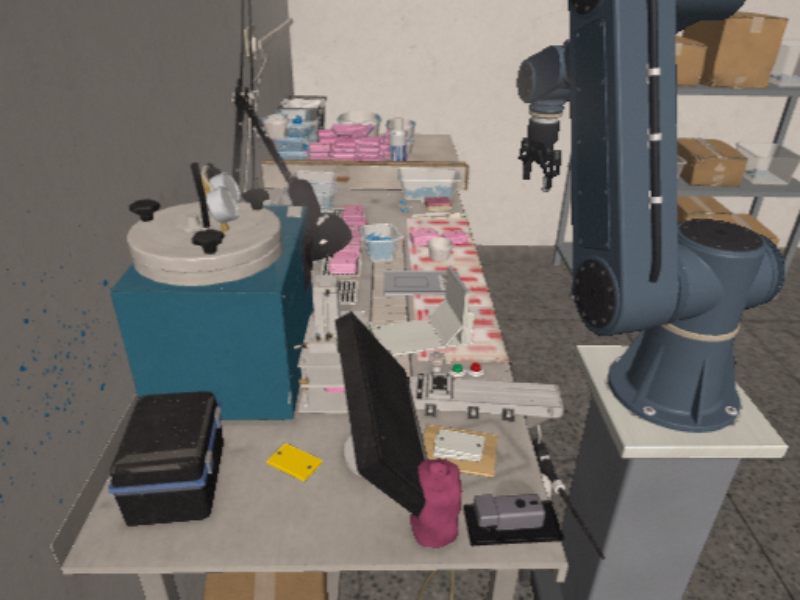

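The top view shows the pile at about (267,338), reader and dock at (197,365), the ramp at (430,315) with its wall at the bottom, the tray at (536,327) with its label at (537,357), and the pot at (607,350). The yellow look-alike is at (260,212). The monitor and slide stand next to the pile.

```bash
python3 - <<'E'
from h import *
t=cv2.imread('pics/top0.png');s=cv2.imread('pics/side0.png')
A=cv2.resize(t[165:260,105:265],(800,475),interpolation=cv2.INTER_CUBIC)
B=cv2.resize(t[165:260,235:395],(800,475),interpolation=cv2.INTER_CUBIC)
def grid(im,x0,y0,k):
    for x in range(x0-x0%20+20,x0+im.shape[1]//k,20): cv2.putText(im,str(x),((x-x0)*k,10),0,.4,(0,0,255));cv2.line(im,((x-x0)*k,12),((x-x0)*k,20),(0,0,255))
    for y in range(y0-y0%20+20,y0+im.shape[0]//k,20): cv2.putText(im,str(y),(0,(y-y0)*k+4),0,.4,(0,0,255));cv2.line(im,(26,(y-y0)*k),(34,(y-y0)*k),(0,0,255))
    return im
cv2.imwrite('pics/cA.png',grid(A,105,165,5));cv2.imwrite('pics/cB.png',grid(B,235,165,5))
C=cv2.resize(s[240:350,240:370],(780,660),interpolation=cv2.INTER_CUBIC)[:600]
cv2.imwrite('pics/cC.png',grid(C,240,240,6))
E
```

```text
(no output)
```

View pics/cA.png

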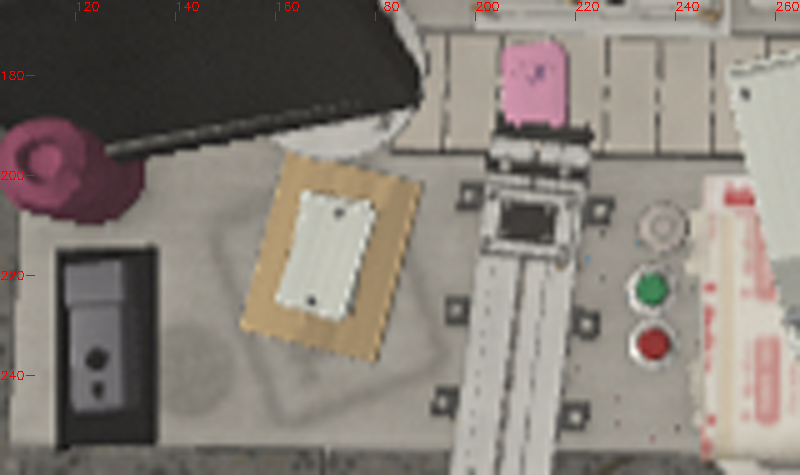

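View pics/cB.png

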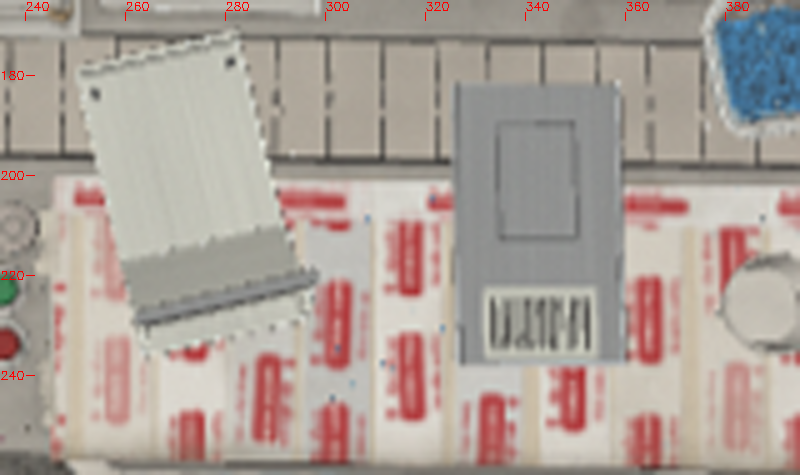

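View pics/cC.png

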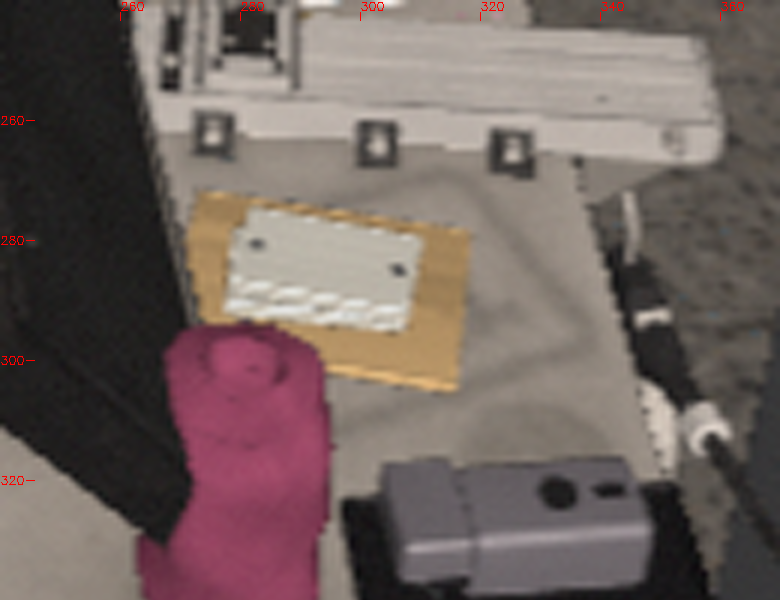

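Crops show: pile plate screws at top (172.6,207.4)/(167.4,225.2) and side (282.8,280.7)/(306.3,285). Wall edge centre at (280,224.6), tray outline centre at (342.6,201), label at (343.2,229.4), and the reader's head points to +x. Next I triangulate these.

```bash
cat >> h.py <<'E'
def tri(a,Ka,Ca,b,Kb,Cb):
    f=lambda p,K,C:(C[:3,:3]@np.array([(p[0]-K[2])/K[0],(p[1]-K[3])/K[1],1]))
    d,e=f(a,Ka,Ca),f(b,Kb,Cb); st=np.linalg.lstsq(np.c_[d,-e],Cb[:3,3]-Ca[:3,3],rcond=None)[0]
    P,Q=Ca[:3,3]+d*st[0],Cb[:3,3]+e*st[1]; return (P+Q)/2,np.linalg.norm(P-Q)
E
python3 - <<'E'
from h import *
_,Kt,Ct=snap('top','t1');_,Ks,Cs=snap('side','s1')
A=lambda x,y:(105+x/5-.4,165+y/5-.4);B=lambda x,y:(235+x/5-.4,165+y/5-.4);S=lambda x,y:(240+x/6-.4,240+y/6-.4)
for a,b in(((338,212),(257,244)),((312,301),(398,270))): print('screw',tri(A(*a),Kt,Ct,S(*b),Ks,Cs))
c=lambda f,l,z:print(z,cast([f(*p) for p in l],Kt,Ct,z).round(4).tolist(),cast([f(*p) for p in l],Kt,Ct,z).mean(0).round(4))
for z in(.022,.03): c(A,[(302,190),(377,203),(350,320),(275,303)],z)
print('board');c(A,[(287,152),(422,182),(377,360),(241,328)],.006)
print('edge');c(B,[(137,320),(315,275)],.14)
print('lip');c(B,[(80,70),(240,32)],.023)
print('outline');c(B,[(497,121),(577,121),(579,239),(500,240)],.005)
print('label');c(B,[(486,290),(597,287),(597,353),(486,357)],.0055)
print('tray');c(B,[(456,83),(617,83),(625,362),(459,364)],.005)
print('reader');c(A,[(66,262),(122,262),(122,410),(72,410)],.04)
print('dock');c(A,[(58,247),(157,247),(157,446),(58,446)],.009)
print('talc',cast(B(767,303),Kt,Ct,.045))
E
```

```text
screw (array([0.47653011, 0.15924518, 0.02167078]), np.float64(0.00045971211725798493))
screw (array([0.41442375, 0.17528103, 0.02075469]), np.float64(0.0008080280033400994))
0.022 [[0.4914, 0.185, 0.022], [0.4829, 0.1321, 0.022], [0.4012, 0.1482, 0.022], [0.4123, 0.2008, 0.022]] [0.4469 0.1665 0.022 ]
0.03 [[0.4907, 0.1833, 0.03], [0.4823, 0.1307, 0.03], [0.401, 0.1466, 0.03], [0.412, 0.199, 0.03]] [0.4465 0.1649 0.03  ]
board
0.006 [[0.5196, 0.2001, 0.006], [0.4995, 0.1037, 0.006], [0.3738, 0.1313, 0.006], [0.3949, 0.2277, 0.006]] [0.4469 0.1657 0.006 ]
edge
0.14 [[0.4023, -0.1545, 0.14], [0.4326, -0.2684, 0.14]] [ 0.4175 -0.2115  0.14  ]
lip
0.023 [[0.58, -0.1134, 0.023], [0.6085, -0.2258, 0.023]] [ 0.5942 -0.1696  0.023 ]
outline
0.005 [[0.5499, -0.4097, 0.005], [0.5506, -0.4664, 0.005], [0.4668, -0.4669, 0.005], [0.4653, -0.4112, 0.005]] [ 0.5081 -0.4385  0.005 ]
label
0.0055 [[0.43, -0.401, 0.0055], [0.4331, -0.4791, 0.0055], [0.3869, -0.4785, 0.0055], [0.3831, -0.4007, 0.0055]] [ 0.4083 -0.4398  0.0055]
tray
0.005 [[0.5767, -0.3807, 0.005], [0.5782, -0.4952, 0.005], [0.3809, -0.4982, 0.005], [0.378, -0.3819, 0.005]] [ 0.4784 -0.439   0.005 ]
reader
0.04 [[0.438, 0.342, 0.04], [0.4385, 0.3033, 0.04], [0.3374, 0.2986, 0.04], [0.3369, 0.3328, 0.04]] [0.3877 0.3192 0.04  ]
dock
0.009 [[0.4499, 0.3582, 0.009], [0.4508, 0.2884, 0.009], [0.3122, 0.2822, 0.009], [0.3113, 0.3512, 0.009]] [0.3811 0.32   0.009 ]
talc [[ 0.42206041 -0.58645829  0.045     ]]
```

```bash
python3 - <<'E'
from h import *
_,Kt,Ct=snap('top','t1');_,Ks,Cs=snap('side','s1')
k=.64
T=[(135,257),(265,228),(295,290),(150,306)]
S=[(337,320),(365,315),(427,490),(415,512),(350,440)]
for t in T:
  for s in S:
    P,e=tri((t[0]*k,t[1]*k),Kt,Ct,(s[0]*k,s[1]*k),Ks,Cs)
    if e<.04: print(t,s,P.round(3),round(e,3))
E
```

```text
(135, 257) (365, 315) [0.582 0.327 0.372] 0.035
(135, 257) (350, 440) [0.603 0.385 0.229] 0.03
(265, 228) (337, 320) [0.648 0.13  0.244] 0.005
(265, 228) (365, 315) [0.624 0.128 0.257] 0.036
(150, 306) (427, 490) [0.51  0.383 0.139] 0.019
(150, 306) (415, 512) [0.519 0.394 0.109] 0.031
```

Call:
{"op": "send_rows", "data": {
  "series": [
    [0.6,0.16,0.38,0.0,80],
    [0.6,0.16,0.38,0.0,80],
    [0.6,0.16,0.38,0.0,80],
    [0.6,0.16,0.38,0.0,80],
    [0.6,0.16,0.38,0.0,80],
    [0.6,0.16,0.38,0.0,80],
    [0.6,0.16,0.38,0.0,80],
    [0.6,0.16,0.38,0.0,80],
    [0.6,0.16,0.38,0.0,80],
    [0.6,0.16,0.38,0.0,80]
  ]
}}

```text
clock: 1.35
eef_pos: [0.3578, -0.1315, 0.2564]
ee_rot: [180.0, 0.0, 101.5]
ft_force: [0.2, -0.3, 0.5]
width: 0.8
```

Call:
{"op": "send_rows", "data": {
  "series": [
    [0.6,0.09,0.298,-0.06,64],
    [0.6,0.09,0.298,-0.06,64],
    [0.6,0.09,0.298,-0.06,64],
    [0.6,0.09,0.298,-0.06,64],
    [0.6,0.09,0.298,-0.06,64],
    [0.6,0.09,0.298,-0.06,64],
    [0.6,0.09,0.298,-0.06,64],
    [0.6,0.09,0.298,-0.06,64],
    [0.6,0.09,0.298,-0.06,64],
    [0.6,0.09,0.298,-0.06,64]
  ]
}}

```text
clock: 2.35
eef_pos: [0.4472, 0.1644, 0.1963]
ee_rot: [180.0, 0.0, 164.9]
ft_force: [-0.4, 0.6, -0.8]
width: 0.801
```

```bash
python3 - <<'E'
from h import *
p,K,C=snap('wrist','w1');s=robot.observe();print(s['eef_pos'],s['ee_rot'],s['q'])
for z in(.022,.03):print(proj([[.447,.1665,z],[.4765,.159,z],[.414,.175,z]],K,C).round(0).tolist())
E
```

```text
[0.44725222 0.16426641 0.19641839] [1.79997164e+02 8.76524560e-03 1.64864043e+02] [ 1.45675469e+01  1.69786790e+01  1.08706776e+02 -2.31513121e-03
  5.43055262e+01 -6.02951460e+01]
[[260.0, 172.0], [261.0, 199.0], [260.0, 139.0]]
[[260.0, 174.0], [261.0, 202.0], [260.0, 140.0]]
```

View pics/w1.png

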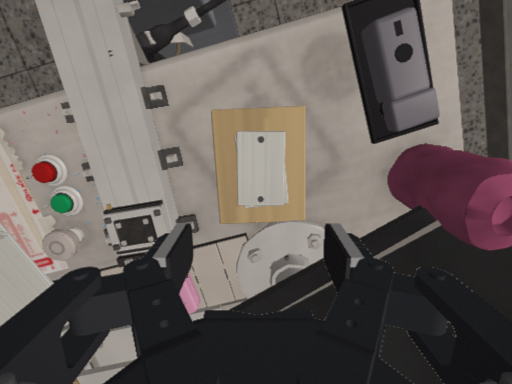

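Wrist view: the plate's screws are at (261,139) and (261,199), which agrees with the projection to about 3 px. There are two plates, and the lower one pokes out slightly to the right.

Call:
{"op": "send_rows", "data": {
  "series": [
    [0.6,-0.002,0.002,-0.05,0],
    [0.6,-0.002,0.002,-0.1,0],
    [0.6,-0.002,0.002,-0.13,0],
    [0.6,-0.002,0.002,-0.157,0],
    [0.6,-0.002,0.002,-0.157,0],
    [0.6,-0.002,0.002,-0.157,0]
  ]
}}

```text
clock: 3.0
eef_pos: [0.4455, 0.1664, 0.0399]
ee_rot: [-180.0, -0.0, 164.9]
ft_force: [0.7, -0.5, -0.0]
width: 0.802
```

```bash
python3 - <<'E'
from h import *
p,K,C=snap('wrist','w2');q,_,_=snap('side','s2')
a=cv2.resize(q[230:330,250:350],(400,400),interpolation=cv2.INTER_CUBIC);b=cv2.resize(p[180:340,150:390][:, :],(400,267))
o=np.zeros((400,800,3),np.uint8);o[:,:400]=a;o[:267,400:]=b;cv2.imwrite('pics/v2.png',o[:,:,::-1])
print(robot.observe()['eef_pos'])
E
```

```text
[0.44616548 0.1666598  0.04081069]
```

View pics/v2.png

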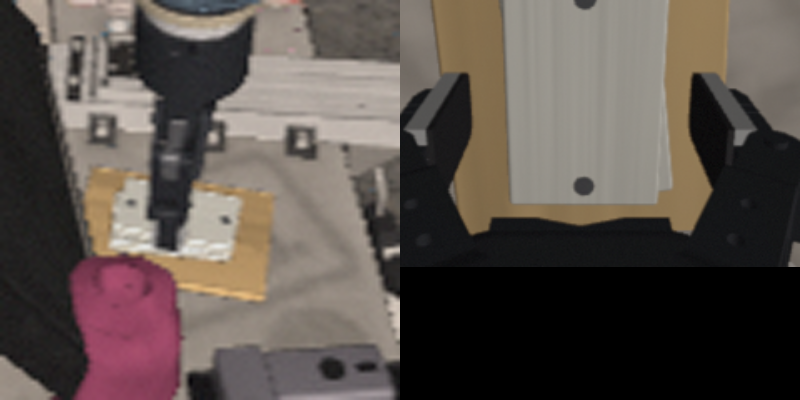

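The pads straddle the plate evenly. Closing and lifting a little.

Call:
{"op": "send_rows", "data": {
  "series": [
    [-1,0,0,0,0],
    [-1,0,0,0,0],
    [-1,0,0,0,0],
    [-1,0,0,0,0],
    [-1,0,0,0,0],
    [-1,0,0,0,0],
    [-1,0,0,0.02,0],
    [-1,0,0,0.05,0],
    [-1,0,0,0.08,0],
    [-1,0,0,0.08,0]
  ]
}}

```text
clock: 4.1
eef_pos: [0.447, 0.1671, 0.123]
ee_rot: [179.8, 0.3, 165.0]
ft_force: [0.7, 0.4, -1.3]
width: 0.55
```

```bash
python3 - <<'E'
from h import *
p,K,C=snap('wrist','w3');q,_,_=snap('side','s3')
a=cv2.resize(q[210:310,250:350],(400,400),interpolation=cv2.INTER_CUBIC);b=cv2.resize(p,(400,300))
o=np.zeros((400,800,3),np.uint8);o[:,:400]=a;o[:300,400:]=b;cv2.imwrite('pics/v3.png',o[:,:,::-1])
s=robot.observe();print(s['eef_pos'],s['ft_force'],s['width'])
E
```

```text
[0.44545251 0.16665394 0.1199055 ] [-0.01179925 -0.64574915 -1.75353561] 0.5538329937390183
```

View pics/v3.png

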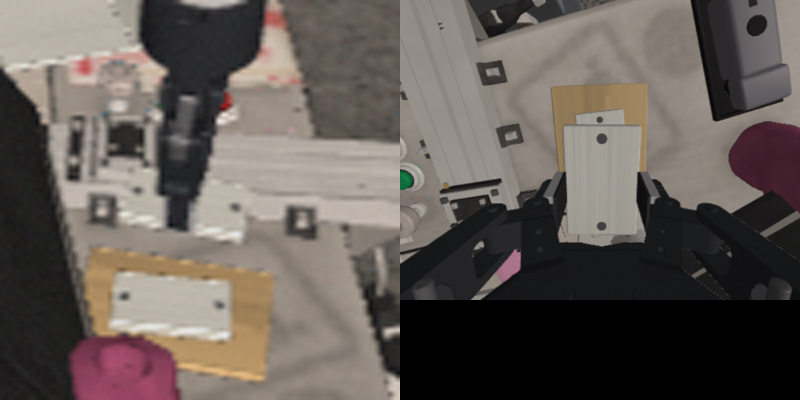

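One plate lifted level and the lower one is left in place. Measuring the plate's offset in the hand.

```bash
python3 - <<'E'
from h import *
p,K,C=snap('wrist','w4');s=robot.observe()
g=cv2.cvtColor(p,cv2.COLOR_RGB2GRAY)
out=[]
for (u,v) in((258,177),(257,289)):
    w=g[v-14:v+15,u-14:u+15].astype(float);m=w<w.max()-70
    n,l,st,ce=cv2.connectedComponentsWithStats((w<110).astype(np.uint8))
    k=min(range(1,n),key=lambda i:np.hypot(*(ce[i]-14)));print(st[k],ce[k]+[u-14,v-14]);out.append(ce[k]+[u-14,v-14])
P=cast(out,K,C,s['eef_pos'][2]-.0185);print(P,P.mean(0)-s['eef_pos'],np.degrees(np.arctan2(*(P[0]-P[1])[[1,0]])),s['ee_rot'])
E
```

```text
[  8   8  13  13 144] [257.95833333 177.02083333]
[  9   9  12  11 108] [257.59259259 289.01851852]
[[0.41302916 0.17474629 0.10059941]
 [0.47486051 0.15795412 0.10059941]] [-0.0010376  -0.00017901 -0.0185    ] 164.80607511660398 [-1.79997990e+02 -1.56132031e-03  1.65014842e+02]
```

Call:
{"op": "send_rows", "data": {
  "series": [
    [-1,0,-0.37,0.11,29],
    [-1,0,-0.37,0.11,29],
    [-1,0,-0.37,0.11,29],
    [-1,0,-0.37,0.11,29],
    [-1,0,-0.37,0.11,29],
    [-1,0,-0.37,0.11,29],
    [-1,0,-0.37,0.11,29],
    [-1,0,-0.37,0.11,29],
    [-1,0,-0.37,0.11,29],
    [-1,0,-0.37,0.11,29]
  ]
}}

```text
clock: 5.25
eef_pos: [0.4448, -0.2043, 0.2284]
ee_rot: [179.9, -0.1, -166.1]
ft_force: [0.6, -0.1, -1.2]
width: 0.551
```

```bash
python3 - <<'E'
from h import *
p,K,C=snap('wrist','w5');s=robot.observe()
q,Kt,Ct=snap('top','t5')
a=cv2.resize(q[160:250,230:310],(480,540),interpolation=cv2.INTER_CUBIC);b=cv2.resize(p,(512,384))[:,96:416]
o=np.zeros((540,800,3),np.uint8);o[:,:480]=a;o[:384,480:]=b;cv2.imwrite('pics/v5.png',o[:,:,::-1])
print(s['eef_pos'],s['ee_rot'])
e=[[.4023,-.1545,.14],[.4326,-.2684,.14],[.4175,-.2115,.14]];print(proj(e,K,C).round(1).tolist())
E
```

```text
[ 0.44471113 -0.2030254   0.22805795] [ 1.79897528e+02 -8.68509520e-02 -1.66045863e+02]
[[338.1, 160.4], [177.9, 163.3], [257.8, 161.9]]
```

View pics/v5.png

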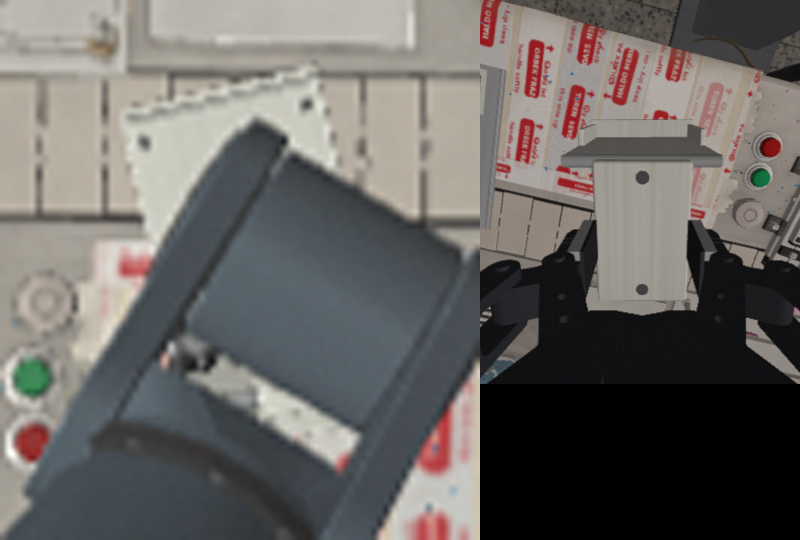

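The wrist view shows the wall top at rows about 160-165 between columns 178 and 338, matching the projected edge. Lowering to drop height, then releasing.

Call:
{"op": "send_rows", "data": {
  "series": [
    [-1,-0.009,-0.004,-0.0215,0],
    [-1,-0.009,-0.004,-0.0215,0],
    [-1,-0.009,-0.004,-0.0215,0],
    [-1,-0.009,-0.004,-0.0215,0],
    [-1,-0.009,-0.004,-0.0215,0]
  ]
}}

```text
clock: 5.85
eef_pos: [0.4368, -0.2071, 0.2084]
ee_rot: [-180.0, 0.0, -165.9]
ft_force: [-0.3, -0.5, -1.0]
width: 0.553
```

Call:
{"op": "send_rows", "data": {
  "series": [
    [1,0,0,0,0],
    [1,0,0,0,0],
    [1,0,0,0,0],
    [1,0,0,0,0],
    [1,0,0,0,0],
    [1,0,0,0,0],
    [1,0,0,0,0],
    [1,0,0,0,0],
    [1,0,0,0.03,0],
    [1,0,0,0.03,0]
  ]
}}

```text
clock: 6.85
eef_pos: [0.4374, -0.208, 0.2405]
ee_rot: [-179.8, 0.2, -166.0]
ft_force: [-0.1, -0.5, 0.0]
width: 1.0
```

```bash
python3 - <<'E'
from h import *
q,K,C=snap('side','s6');print(robot.observe()['eef_pos'])
cv2.imwrite('pics/v6.png',cv2.resize(q[150:300,200:340],(560,600),interpolation=cv2.INTER_CUBIC)[:,:,::-1])
E
```

```text
[ 0.4368624  -0.20775646  0.23901848]
```

View pics/v6.png

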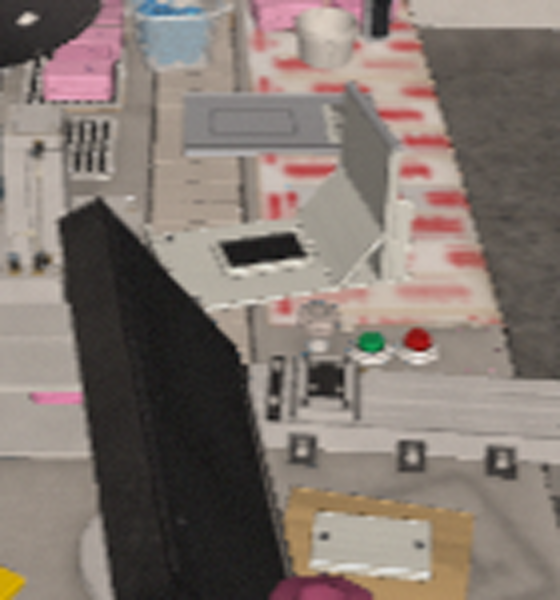

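The plate flipped: black rubber face up on the catch floor. Locating it in the side image.

```bash
cat >> h.py <<'E'
def rubber(p,K,C,z,center,rad=.09,thr=60,vis=None):
    """black rect nearest world centre -> xy, yaw deg, dims"""
    g=p.max(2); m=(g<thr).astype(np.uint8)
    n,l,st,ce=cv2.connectedComponentsWithStats(m); best=None
    for i in range(1,n):
        if st[i,4]<60: continue
        w=cast(ce[i],K,C,z)[0]; d=np.hypot(*(w[:2]-center))
        if d>rad: continue
        ys,xs=np.where(l==i); W=cast(np.c_[xs,ys],K,C,z)[:,:2]
        r=cv2.minAreaRect((W*1000).astype(np.float32)); (a,b),(w_,h_),t=r
        if h_>w_: t+=90
        t=(t+90)%180-90; print('cand',np.round([a,b],1),np.round([w_,h_],1),round(t,1),st[i,4])
E
python3 - <<'E'
from h import *
p,K,C=snap('side','s7')
rubber(p,K,C,.013,np.array([.53,-.185]),thr=70)
E
```

```text
cand [ 509.2 -190.8] [65.3 34.9] 14.4 103
```

Call:
{"op": "send_rows", "data": {
  "series": [
    [0.6,0.073,0.018,-0.02,-86],
    [0.6,0.073,0.018,-0.02,-86],
    [0.6,0.073,0.018,-0.02,-86],
    [0.6,0.073,0.018,-0.02,-86],
    [0.6,0.073,0.018,-0.02,-86],
    [0.6,0.073,0.018,-0.02,-86],
    [0.6,0.073,0.018,-0.02,-86],
    [0.6,0.073,0.018,-0.02,-86],
    [0.6,0.073,0.018,-0.02,-86],
    [0.6,0.073,0.018,-0.02,-86]
  ]
}}

```text
clock: 7.95
eef_pos: [0.5089, -0.1892, 0.2167]
ee_rot: [-179.9, -0.1, 107.7]
ft_force: [0.5, 0.6, 0.5]
width: 0.8
```

Call:
{"op": "send_rows", "data": {
  "series": [
    [0.6,0,0,-0.04,-83],
    [0.6,0,0,-0.04,-83],
    [0.6,0,0,-0.04,-83],
    [0.6,0,0,-0.04,-83],
    [0.6,0,0,-0.04,-94],
    [0.6,0,0,-0.04,-94],
    [0.6,0,0,-0.04,-94],
    [0.6,0,0,-0.04,-94],
    [0.6,0,0,-0.04,-94],
    [0.6,0,0,-0.04,-94]
  ]
}}

```text
clock: 8.95
eef_pos: [0.5088, -0.1892, 0.1768]
ee_rot: [-179.9, 0.1, 21.8]
ft_force: [0.2, -0.4, -0.2]
width: 0.799
```

Call:
{"op": "send_rows", "data": {
  "series": [
    [0.6,0,0,0,-1],
    [0.6,0,0,0,-1],
    [0.6,0,0,0,-1],
    [0.6,0,0,0,-1]
  ]
}}

```text
clock: 9.35
eef_pos: [0.5092, -0.1894, 0.1776]
ee_rot: [-180.0, 0.0, 21.2]
ft_force: [-0.5, 0.2, 0.2]
width: 0.797
```

```bash
python3 - <<'E'
from h import *
p,K,C=snap('wrist','w7');s=robot.observe();print(s['eef_pos'],s['ee_rot'],s['q'])
for t in (50,70): rubber(p,K,C,.013,np.array([.51,-.19]),thr=t)
print(proj([.509,-.191,.013],K,C))
E
```

```text
[ 0.50922857 -0.18939839  0.17769051] [-1.79994324e+02  4.73216065e-03  2.12194969e+01] [-2.53117391e+01  2.48780354e+01  9.99068852e+01  5.72474244e-04
  5.52224541e+01  4.34684376e+01]
cand [ 507.5 -191.3] [68.3 38.2] 14.8 2436
cand [ 507.5 -191.4] [68.9 39. ] 14.8 2508
[[258.7794907  174.96388904]]
```

Call:
{"op": "send_rows", "data": {
  "series": [
    [0.6,-0.002,-0.002,-0.05,-6.4],
    [0.6,-0.002,-0.002,-0.1,-6.4],
    [0.6,-0.002,-0.002,-0.13,-6.4],
    [0.6,-0.002,-0.002,-0.1455,-6.4],
    [0.6,-0.002,-0.002,-0.1455,-6.4],
    [0.6,-0.002,-0.002,-0.1455,-6.4],
    [0.6,-0.002,-0.002,-0.1455,-6.4]
  ]
}}

```text
clock: 10.1
eef_pos: [0.5083, -0.1918, 0.034]
ee_rot: [179.9, -0.1, 14.7]
ft_force: [-0.6, -0.1, 0.1]
width: 0.805
```

Call:
{"op": "send_rows", "data": {
  "series": [
    [-1,0,0,0,0],
    [-1,0,0,0,0],
    [-1,0,0,0,0],
    [-1,0,0,0,0],
    [-1,0,0,0,0],
    [-1,0,0,0,0],
    [-1,0,0,0.03,0],
    [-1,0,0,0.08,0],
    [-1,0,0,0.1,0],
    [-1,0,0,0.1,0]
  ]
}}

```text
clock: 11.1
eef_pos: [0.5087, -0.1921, 0.1359]
ee_rot: [179.8, -0.3, 14.7]
ft_force: [0.2, -0.2, -1.2]
width: 0.529
```

```bash
python3 - <<'E'
from h import *
p,K,C=snap('wrist','w8');s=robot.observe();print(s['eef_pos'],s['ee_rot'],s['width'],s['ft_force'])
for t in (50,70): rubber(p,K,C,s['eef_pos'][2]-.019,s['eef_pos'][:2],rad=.03,thr=t)
E
```

```text
[ 0.50776858 -0.19163902  0.1337277 ] [ 1.79884840e+02 -1.32892321e-01  1.47320919e+01] 0.5291741612555282 [ 0.33157367  0.21481014 -0.88627832]
cand [ 509.  -192.6] [68.8 38.9] 14.8 8711
cand [ 509.  -192.6] [68.8 39.1] 14.8 8836
```

Call:
{"op": "send_rows", "data": {
  "series": [
    [-1,0,-0.246,0.03,-14],
    [-1,0,-0.246,0.03,-14],
    [-1,0,-0.246,0.03,-14],
    [-1,0,-0.246,0.03,-14],
    [-1,0,-0.246,0.03,-14],
    [-1,0,-0.246,0.03,-14],
    [-1,0,-0.246,0.03,-14],
    [-1,0,-0.246,0.03,-14]
  ]
}}

```text
clock: 11.95
eef_pos: [0.507, -0.4361, 0.1609]
ee_rot: [-179.9, 0.1, 0.8]
ft_force: [-1.0, 0.5, -1.3]
width: 0.531
```

```bash
python3 - <<'E'
from h import *
p,K,C=snap('wrist','w9');s=robot.observe();print(s['eef_pos'],s['ee_rot'],s['width'],s['ft_force'])
rubber(p,K,C,s['eef_pos'][2]-.019,s['eef_pos'][:2],rad=.03,thr=60)
o=np.array([[.04,.025],[.04,-.025],[-.04,-.025],[-.04,.025]])+[.508,-.4385]
print(proj(np.c_[o,[.005]*4],K,C).round().tolist())
cv2.imwrite('pics/v9.png',cv2.resize(p,(800,600))[:,:,::-1])
E
```

```text
[ 0.50724527 -0.43595265  0.16128172] [-1.79913212e+02  7.52273367e-02  7.92746849e-01] 0.534672356390275 [-0.20185714  1.39533109 -0.13942332]
cand [ 508.3 -436.6] [67.6 38.2] 0.8 8772
[[234.0, 134.0], [287.0, 135.0], [284.0, 213.0], [235.0, 213.0]]
```

View pics/v9.png

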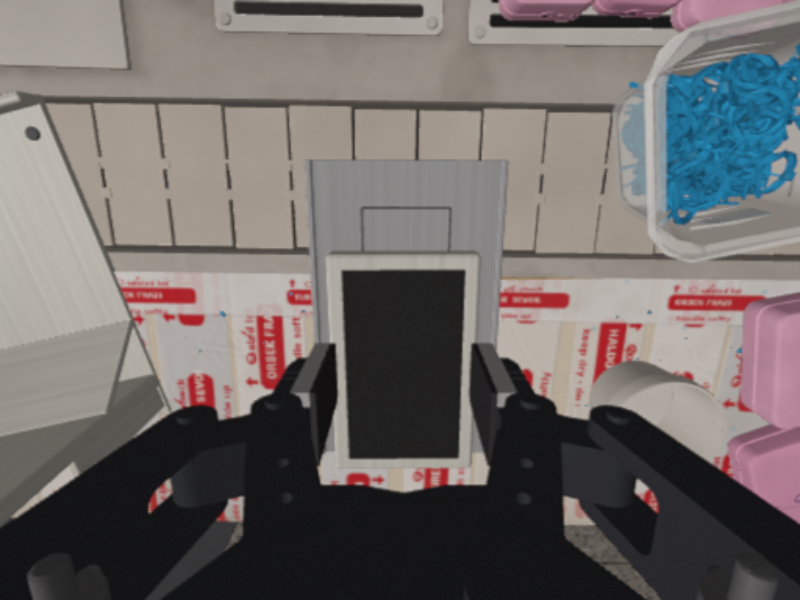

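Outline corners sit at (232,132) and (288,132), matching prediction to about 2 px. Placing.

Call:
{"op": "send_rows", "data": {
  "series": [
    [-1,0,-0.002,-0.05,0],
    [-1,0,-0.002,-0.09,0],
    [-1,0,-0.002,-0.115,0],
    [-1,0,-0.002,-0.1265,0],
    [-1,0,-0.002,-0.1265,0],
    [-1,0,-0.002,-0.1265,0],
    [-1,0,-0.002,-0.1265,0]
  ]
}}

```text
clock: 12.7
eef_pos: [0.5077, -0.4392, 0.0366]
ee_rot: [180.0, -0.0, 0.8]
ft_force: [-0.3, -0.7, -0.7]
width: 0.529
```

Call:
{"op": "send_rows", "data": {
  "series": [
    [0.6,0,0,0,0],
    [0.6,0,0,0,0],
    [0.6,0,0,0,0],
    [0.6,0,0,0,0],
    [0.6,0,0,0.05,0],
    [0.6,0,0,0.1,0],
    [0.6,0,0,0.14,0],
    [0.6,0,0,0.14,0],
    [0.6,0,0,0.14,0]
  ]
}}

```text
clock: 13.6
eef_pos: [0.5073, -0.4395, 0.1764]
ee_rot: [179.9, -0.1, 0.7]
ft_force: [0.2, -0.1, -0.3]
width: 0.796
```

```bash
python3 - <<'E'
from h import *
p,K,C=snap('wrist','w10');s=robot.observe();print(s['eef_pos'],s['ee_rot'],s['width'],s['ft_force'])
rubber(p,K,C,.013,s['eef_pos'][:2],rad=.03,thr=60)
p,K,C=snap('side','s10');m=(p.astype(int).min(2)>0)
a=p[240:310,260:345]; cv2.imwrite('pics/v10.png',cv2.resize(a,(680,560),interpolation=cv2.INTER_CUBIC)[:,:,::-1])
d=np.abs(a.astype(int)-cv2.imread('pics/s6.png')[240:310,260:345,::-1]).max();print('side pile change since s6',d)
E
```

```text
[ 0.50692537 -0.43908692  0.17500725] [-1.79954431e+02  4.39659397e-02  7.25132718e-01] 0.7979938985807333 [-0.41627307  0.37827889 -0.55070908]
cand [ 506.7 -440.2] [37.9 68.4] -0.3 2482
side pile change since s6 149
```

Call:
{"op": "send_rows", "data": {
  "series": [
    [0.6,0,0,0.05,0],
    [0.6,-0.05,0.35,0.07,82],
    [0.6,-0.05,0.35,0.07,82],
    [0.6,-0.05,0.35,0.07,82],
    [0.6,-0.05,0.35,0.07,82],
    [0.6,-0.05,0.35,0.07,82],
    [0.6,-0.05,0.35,0.07,82],
    [0.6,-0.05,0.35,0.07,82],
    [0.6,-0.05,0.35,0.07,82],
    [0.6,-0.05,0.35,0.07,82]
  ]
}}

```text
clock: 14.7
eef_pos: [0.4566, -0.0877, 0.2448]
ee_rot: [-179.9, -0.0, 78.6]
ft_force: [-0.7, -0.3, -0.5]
width: 0.8
```

Call:
{"op": "send_rows", "data": {
  "series": [
    [0.6,-0.01,0.256,-0.045,86],
    [0.6,-0.01,0.256,-0.045,86],
    [0.6,-0.01,0.256,-0.045,86],
    [0.6,-0.01,0.256,-0.045,86],
    [0.6,-0.01,0.256,-0.045,86],
    [0.6,-0.01,0.256,-0.045,86],
    [0.6,-0.01,0.256,-0.045,86],
    [0.6,-0.01,0.256,-0.045,86],
    [0.6,-0.01,0.256,-0.045,86],
    [0.6,-0.01,0.256,-0.045,86]
  ]
}}

```text
clock: 15.7
eef_pos: [0.4466, 0.1665, 0.1994]
ee_rot: [-179.9, -0.1, 164.4]
ft_force: [0.8, -0.9, 0.3]
width: 0.796
```

```bash
cat >> h.py <<'E'
def screws(p,K,C,z,rad,cen):
    g=p.max(2);n,l,st,ce=cv2.connectedComponentsWithStats((g<100).astype(np.uint8))
    for i in range(1,n):
        w=cast(ce[i],K,C,z)[0]
        if 8<st[i,4]<250 and np.hypot(*(w[:2]-cen))<rad: print('dark',ce[i].round(1),st[i],w.round(4))
E
python3 - <<'E'
from h import *
p,K,C=snap('wrist','w11');s=robot.observe();print(s['eef_pos'],s['ee_rot'],s['width'])
screws(p,K,C,.014,.08,np.array([.446,.165]))
cv2.imwrite('pics/v11.png',p[:,:,::-1])
E
```

```text
[0.44665529 0.16646947 0.19944563] [-1.79921022e+02 -1.34118896e-01  1.64912485e+02] 0.7988259757844604
dark [225.5 118.7] [223 116   6   6  26] [0.3839 0.1481 0.014 ]
dark [234.8 177.9] [233 176   5   5  21] [0.4472 0.1391 0.014 ]
```

View pics/v11.png

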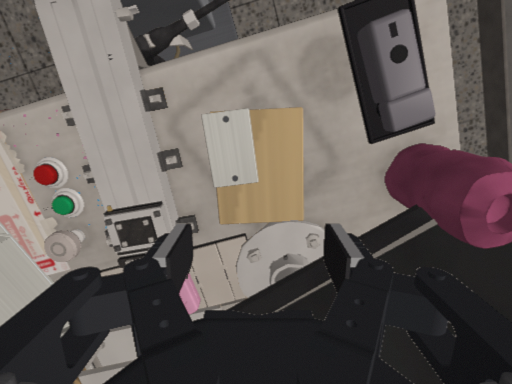

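One plate is on the tray. The remaining plate has been knocked to (0.4155, 0.1436), yaw -8°, overhanging the board near the slide's feet. I grip 12 mm off centre towards the robot to clear the foot at (168,160).

Call:
{"op": "send_rows", "data": {
  "series": [
    [0.45,-0.043,-0.021,-0.04,7],
    [0.45,-0.043,-0.021,-0.08,7],
    [0.45,-0.043,-0.021,-0.12,7],
    [0.45,-0.043,-0.021,-0.15,7],
    [0.45,-0.043,-0.021,-0.167,7],
    [0.45,-0.043,-0.021,-0.167,7],
    [0.45,-0.043,-0.021,-0.167,7]
  ]
}}

```text
clock: 16.45
eef_pos: [0.404, 0.1455, 0.0337]
ee_rot: [-180.0, -0.1, 170.9]
ft_force: [0.5, 0.3, 0.3]
width: 0.723
```

Call:
{"op": "send_rows", "data": {
  "series": [
    [-1,0,0,0,0],
    [-1,0,0,0,0],
    [-1,0,0,0,0],
    [-1,0,0,0,0],
    [-1,0,0,0,0],
    [-1,0,0,0.02,0],
    [-1,0,0,0.06,0],
    [-1,0,0,0.1,0],
    [-1,0,0,0.1,0],
    [-1,0,0,0.1,0]
  ]
}}

```text
clock: 17.45
eef_pos: [0.4046, 0.1457, 0.1349]
ee_rot: [179.9, 0.2, 171.0]
ft_force: [-0.4, 0.8, -1.8]
width: 0.533
```

```bash
python3 - <<'E'
from h import *
p,K,C=snap('wrist','w12');s=robot.observe();print(s['eef_pos'],s['ee_rot'],s['width'],s['ft_force'])
screws(p,K,C,s['eef_pos'][2]-.0185,.06,s['eef_pos'][:2])
E
```

```text
[0.40404494 0.14554758 0.13392029] [1.79986259e+02 3.30402717e-02 1.71000500e+02] 0.5284533178368913 [-0.11704518 -0.57710186 -0.54620701]
dark [257.3 199.9] [251 194  13  13 126] [0.3833 0.1482 0.1154]
dark [258.7 305.4] [254 301  11  10  90] [0.4456 0.1391 0.1154]
```

Call:
{"op": "send_rows", "data": {
  "series": [
    [-1,0,0,0.05,0],
    [-1,0.0205,-0.355,0.1,23],
    [-1,0.0205,-0.355,0.1,23],
    [-1,0.0205,-0.355,0.1,23],
    [-1,0.0205,-0.355,0.1,23],
    [-1,0.0205,-0.355,0.1,23],
    [-1,0.0205,-0.355,0.1,23],
    [-1,0.0205,-0.355,0.1,23],
    [-1,0.0205,-0.355,0.1,23],
    [-1,0.0205,-0.355,0.1,23]
  ]
}}

```text
clock: 18.5
eef_pos: [0.4246, -0.2129, 0.233]
ee_rot: [-180.0, -0.0, -166.2]
ft_force: [0.4, -0.2, -1.4]
width: 0.537
```

Call:
{"op": "send_rows", "data": {
  "series": [
    [-1,0,0,-0.025,0],
    [-1,0,0,-0.025,0],
    [-1,0,0,-0.025,0],
    [-1,0,0,-0.025,0]
  ]
}}

```text
clock: 18.9
eef_pos: [0.425, -0.209, 0.2092]
ee_rot: [-180.0, 0.0, -165.9]
ft_force: [0.5, -0.1, 0.0]
width: 0.529
```

```bash
python3 - <<'E'
from h import *
p,K,C=snap('wrist','w13');s=robot.observe();print(s['eef_pos'],s['ee_rot'],s['width'])
screws(p,K,C,s['eef_pos'][2]-.0195,.06,s['eef_pos'][:2])
E
```

```text
[ 0.42508905 -0.20912319  0.20938182] [-1.79973250e+02  2.84289120e-02 -1.65942554e+02] 0.5289099783668538
dark [200.2 148.7] [193 144  15  10  24] [ 0.3855 -0.248   0.1899]
dark [257.4 199.9] [252 194  12  13 124] [ 0.4041 -0.215   0.1899]
dark [359.3 228.4] [351 220  25  27 169] [ 0.4063 -0.1597  0.1899]
dark [258.8 305.4] [254 301  11  10  91] [ 0.4647 -0.199   0.1899]
```

Call:
{"op": "send_rows", "data": {
  "series": [
    [1,0,0,0,0],
    [1,0,0,0,0],
    [1,0,0,0,0],
    [1,0,0,0,0],
    [1,0,0,0,0],
    [1,0,0,0,0],
    [1,0,0,0,0],
    [1,0,0,0,0],
    [1,0,0,0.03,0],
    [1,0,0,0.03,0]
  ]
}}

```text
clock: 19.95
eef_pos: [0.4259, -0.2101, 0.2415]
ee_rot: [-179.8, 0.2, -166.0]
ft_force: [0.6, -0.4, -0.4]
width: 0.994
```

```bash
python3 - <<'E'
from h import *
p,K,C=snap('side','s14');print(robot.observe()['eef_pos'])
rubber(p,K,C,.013,np.array([.53,-.185]),thr=70)
E
```

```text
[ 0.42534624 -0.20975097  0.2400036 ]
cand [ 511.4 -170.8] [64.8 35.3] 21.8 109
```

It flipped, rubber up near (0.511,-0.171), yaw about 22°.

Call:
{"op": "send_rows", "data": {
  "series": [
    [0.6,0.085,0.039,-0.02,-86],
    [0.6,0.085,0.039,-0.02,-86],
    [0.6,0.085,0.039,-0.02,-86],
    [0.6,0.085,0.039,-0.02,-86],
    [0.6,0.085,0.039,-0.02,-86],
    [0.6,0.085,0.039,-0.02,-86],
    [0.6,0.085,0.039,-0.02,-86],
    [0.6,0.085,0.039,-0.02,-86],
    [0.6,0.085,0.039,-0.02,-86],
    [0.6,0.085,0.039,-0.02,-86]
  ]
}}

```text
clock: 21.0
eef_pos: [0.5094, -0.1703, 0.2179]
ee_rot: [-179.9, -0.0, 108.1]
ft_force: [0.8, -0.3, 0.2]
width: 0.804
```

Call:
{"op": "send_rows", "data": {
  "series": [
    [0.6,0,0,-0.04,-86],
    [0.6,0,0,-0.04,-86],
    [0.6,0,0,-0.04,-86],
    [0.6,0,0,-0.04,-86],
    [0.6,0,0,-0.04,-86],
    [0.6,0,0,-0.04,-86],
    [0.6,0,0,-0.04,-86],
    [0.6,0,0,-0.04,-86],
    [0.6,0,0,-0.04,-86],
    [0.6,0,0,-0.04,-86]
  ]
}}

```text
clock: 22.0
eef_pos: [0.5094, -0.1702, 0.1779]
ee_rot: [-180.0, 0.0, 22.2]
ft_force: [1.2, -0.0, -0.8]
width: 0.806
```

Call:
{"op": "send_rows", "data": {
  "series": [
    [0.6,0,0,0,0],
    [0.6,0,0,0,0]
  ]
}}

```text
clock: 22.2
eef_pos: [0.5096, -0.1703, 0.1783]
ee_rot: [-180.0, 0.0, 22.8]
ft_force: [-1.1, 0.2, 0.1]
width: 0.805
```

```bash
python3 - <<'E'
from h import *
p,K,C=snap('wrist','w15');s=robot.observe();print(s['eef_pos'],s['ee_rot'])
rubber(p,K,C,.013,np.array([.51,-.17]),thr=60)
E
```

```text
[ 0.50960601 -0.1703233   0.17839128] [-1.79977045e+02  2.14569275e-02  2.27986478e+01]
cand [ 510.4 -171.3] [68.5 38.1] 21.8 2486
```

Call:
{"op": "send_rows", "data": {
  "series": [
    [0.6,0,-0.001,-0.05,-1],
    [0.6,0,-0.001,-0.1,-1],
    [0.6,0,-0.001,-0.13,-1],
    [0.6,0,-0.001,-0.1455,-1],
    [0.6,0,-0.001,-0.1455,-1],
    [0.6,0,-0.001,-0.1455,-1],
    [0.6,0,-0.001,-0.1455,-1]
  ]
}}

```text
clock: 22.95
eef_pos: [0.5107, -0.1718, 0.035]
ee_rot: [179.9, -0.1, 21.6]
ft_force: [-0.1, 0.2, -0.1]
width: 0.801
```

Call:
{"op": "send_rows", "data": {
  "series": [
    [-1,0,0,0,0],
    [-1,0,0,0,0],
    [-1,0,0,0,0],
    [-1,0,0,0,0],
    [-1,0,0,0,0],
    [-1,0,0,0,0],
    [-1,0,0,0.03,0],
    [-1,0,0,0.08,0],
    [-1,0,0,0.12,0],
    [-1,0,0,0.12,0]
  ]
}}

```text
clock: 23.95
eef_pos: [0.5121, -0.1724, 0.1592]
ee_rot: [179.6, -0.4, 21.6]
ft_force: [0.1, -0.9, -0.8]
width: -0.0
```

Call:
{"op": "send_rows", "data": {
  "series": [
    [-1,-0.003,-0.268,0.01,-21],
    [-1,-0.003,-0.268,0.01,-21],
    [-1,-0.003,-0.268,0.01,-21],
    [-1,-0.003,-0.268,0.01,-21],
    [-1,-0.003,-0.268,0.01,-21],
    [-1,-0.003,-0.268,0.01,-21],
    [-1,-0.003,-0.268,0.01,-21],
    [-1,-0.003,-0.268,0.01,-21],
    [-1,-0.003,-0.268,0.01,-21],
    [-1,-0.003,-0.268,0.01,-21]
  ]
}}

```text
clock: 24.95
eef_pos: [0.5071, -0.4383, 0.1634]
ee_rot: [-180.0, 0.0, 0.6]
ft_force: [-0.1, 0.6, 0.1]
width: 0.003
```

```bash
python3 - <<'E'
from h import *
p,K,C=snap('wrist','w16');s=robot.observe();print(s['eef_pos'],s['ee_rot'],s['width'])
rubber(p,K,C,s['eef_pos'][2]-.019,s['eef_pos'][:2],rad=.03,thr=60)
p,K,C=snap('side','s16');rubber(p,K,C,.013,np.array([.507,-.44]),thr=75,rad=.08)
E
```

```text
[ 0.50708345 -0.43843738  0.16346581] [-1.79996062e+02 -4.94972872e-04  6.23362477e-01] -0.002917957421569092
cand [ 508.  -437.5] [64.2 25.6] 0.6 64
```

The grip slipped because the pads were too high. Returning to re-grasp deeper.

Call:
{"op": "send_rows", "data": {
  "series": [
    [0.6,0.003,0.268,0.02,21],
    [0.6,0.003,0.268,0.02,21],
    [0.6,0.003,0.268,0.02,21],
    [0.6,0.003,0.268,0.02,21],
    [0.6,0.003,0.268,0.02,21],
    [0.6,0.003,0.268,0.02,21],
    [0.6,0.003,0.268,0.02,21],
    [0.6,0.003,0.268,0.02,21],
    [0.6,0.003,0.268,0.02,21],
    [0.6,0.003,0.268,0.02,21]
  ]
}}

```text
clock: 26.05
eef_pos: [0.5097, -0.1724, 0.1831]
ee_rot: [-180.0, 0.0, 21.5]
ft_force: [-0.4, -0.1, 0.3]
width: 0.799
```

```bash
python3 - <<'E'
from h import *
p,K,C=snap('wrist','w17');s=robot.observe();print(s['eef_pos'],s['ee_rot'])
rubber(p,K,C,.013,np.array([.51,-.17]),thr=60)
E
```

```text
[ 0.50966891 -0.1723067   0.18309451] [-1.79996605e+02  1.00460770e-02  2.14901224e+01]
cand [ 509.6 -169.2] [68.9 38.4] 23.6 2394
```

Plate at (0.5096,-0.169), yaw 23.6. Going to TCP z of about 0.0305.

Call:
{"op": "send_rows", "data": {
  "series": [
    [0.6,0,0.003,-0.05,2],
    [0.6,0,0.003,-0.1,2],
    [0.6,0,0.003,-0.13,2],
    [0.6,0,0.003,-0.153,2],
    [0.6,0,0.003,-0.153,2],
    [0.6,0,0.003,-0.153,2],
    [0.6,0,0.003,-0.153,2],
    [0.6,0,0.003,-0.153,2]
  ]
}}

```text
clock: 26.9
eef_pos: [0.5105, -0.1688, 0.0316]
ee_rot: [179.9, -0.1, 23.6]
ft_force: [-0.1, 0.5, -0.0]
width: 0.803
```

Call:
{"op": "send_rows", "data": {
  "series": [
    [-1,0,0,0,0],
    [-1,0,0,0,0],
    [-1,0,0,0,0],
    [-1,0,0,0,0],
    [-1,0,0,0,0],
    [-1,0,0,0,0],
    [-1,0,0,0.03,0],
    [-1,0,0,0.08,0],
    [-1,0,0,0.12,0],
    [-1,0,0,0.12,0]
  ]
}}

```text
clock: 27.9
eef_pos: [0.5121, -0.1693, 0.1557]
ee_rot: [179.6, -0.4, 23.6]
ft_force: [0.2, 0.4, -1.1]
width: 0.554
```

Call:
{"op": "send_rows", "data": {
  "series": [
    [-1,-0.003,-0.27,0.01,-23],
    [-1,-0.003,-0.27,0.01,-23],
    [-1,-0.003,-0.27,0.01,-23],
    [-1,-0.003,-0.27,0.01,-23],
    [-1,-0.003,-0.27,0.01,-23],
    [-1,-0.003,-0.27,0.01,-23],
    [-1,-0.003,-0.27,0.01,-23],
    [-1,-0.003,-0.27,0.01,-23],
    [-1,-0.003,-0.27,0.01,-23],
    [-1,-0.003,-0.27,0.01,-23]
  ]
}}

```text
clock: 28.9
eef_pos: [0.507, -0.4373, 0.1602]
ee_rot: [-180.0, 0.0, 0.6]
ft_force: [-0.1, 1.1, -1.4]
width: 0.554
```

```bash
python3 - <<'E'
from h import *
p,K,C=snap('wrist','w18');s=robot.observe();print(s['eef_pos'],s['ee_rot'],s['width'])
rubber(p,K,C,s['eef_pos'][2]-.018,s['eef_pos'][:2],rad=.03,thr=60)
E
```

```text
[ 0.50706266 -0.43741095  0.16033578] [-1.79988930e+02  6.26620215e-03  6.25287281e-01] 0.5510991957736965
cand [ 506.9 -437.8] [68.8 38.8] 0.6 9095
```

Call:
{"op": "send_rows", "data": {
  "series": [
    [-1,0.001,-0.0015,-0.05,0],
    [-1,0.001,-0.0015,-0.09,0],
    [-1,0.001,-0.0015,-0.11,0],
    [-1,0.001,-0.0015,-0.1205,0],
    [-1,0.001,-0.0015,-0.1205,0],
    [-1,0.001,-0.0015,-0.1205,0],
    [-1,0.001,-0.0015,-0.1205,0]
  ]
}}

```text
clock: 29.65
eef_pos: [0.5081, -0.4399, 0.0405]
ee_rot: [180.0, -0.0, 0.6]
ft_force: [0.8, 0.2, -0.7]
width: 0.55
```

Call:
{"op": "send_rows", "data": {
  "series": [
    [0.6,0,0,0,0],
    [0.6,0,0,0,0],
    [0.6,0,0,0,0],
    [0.6,0,0,0,0],
    [0.6,0,0,0.05,0],
    [0.6,0,0,0.1,0],
    [0.6,0,0,0.14,0],
    [0.6,0,0,0.14,0],
    [0.6,0,0,0.14,0]
  ]
}}

```text
clock: 30.55
eef_pos: [0.5079, -0.44, 0.1804]
ee_rot: [179.9, -0.1, 0.6]
ft_force: [0.1, -0.9, -0.3]
width: 0.801
```

```bash
python3 - <<'E'
from h import *
p,K,C=snap('wrist','w19');s=robot.observe();print(s['eef_pos'],s['ee_rot'],s['width'],s['ft_force'])
rubber(p,K,C,.021,s['eef_pos'][:2],rad=.03,thr=60)
o=np.array([[.04,.025],[.04,-.025],[-.04,-.025],[-.04,.025]])+[.508,-.4385]
print(proj(np.c_[o,[.005]*4],K,C).round().tolist())
q,_,_=snap('side','s19')
a=cv2.resize(p[60:280,150:370],(400,400));b=cv2.resize(q[155:205,235:315],(640,400),interpolation=cv2.INTER_CUBIC)[:,:400]
cv2.imwrite('pics/v19.png',np.hstack([a,b])[:,:,::-1])
E
```

```text
[ 0.50743702 -0.43958931  0.17899881] [-1.79956159e+02  4.27393087e-02  5.59495976e-01] 0.7990767126765442 [-0.73952314 -0.24140623 -0.7562175 ]
cand [ 506.7 -440.8] [38.2 68.2] -0.1 2542
[[231.0, 134.0], [280.0, 134.0], [278.0, 208.0], [232.0, 208.0]]
```

View pics/v19.png

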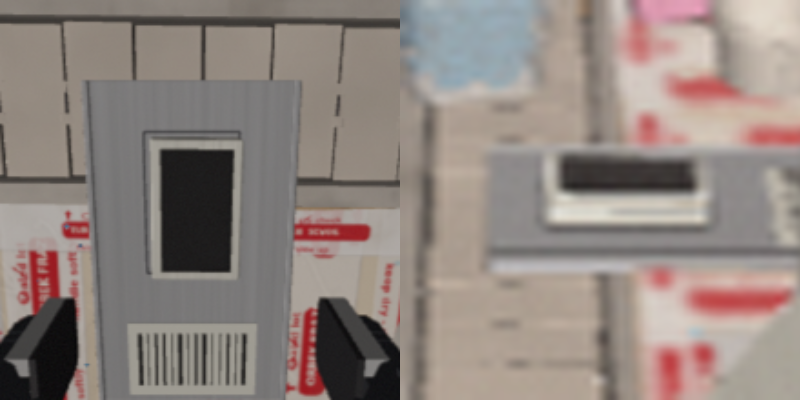

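The stack sits square inside the outline with two plates, rubber up, and the side view shows the same. Next I go to the reader with the camera side towards the robot.

Call:
{"op": "send_rows", "data": {
  "series": [
    [0.6,0,0,0.05,0],
    [0.6,-0.07,0.38,0.09,84],
    [0.6,-0.07,0.38,0.09,84],
    [0.6,-0.07,0.38,0.09,84],
    [0.6,-0.07,0.38,0.09,84],
    [0.6,-0.07,0.38,0.09,84],
    [0.6,-0.07,0.38,0.09,84],
    [0.6,-0.07,0.38,0.09,84],
    [0.6,-0.07,0.38,0.09,84],
    [0.6,-0.07,0.38,0.09,84]
  ]
}}

```text
clock: 31.65
eef_pos: [0.4365, -0.0565, 0.2691]
ee_rot: [-179.9, -0.0, 78.5]
ft_force: [0.7, -0.4, -0.6]
width: 0.793
```

Call:
{"op": "send_rows", "data": {
  "series": [
    [0.6,-0.065,0.378,-0.05,86],
    [0.6,-0.065,0.378,-0.05,86],
    [0.6,-0.065,0.378,-0.05,86],
    [0.6,-0.065,0.378,-0.05,86],
    [0.6,-0.065,0.378,-0.05,86],
    [0.6,-0.065,0.378,-0.05,86],
    [0.6,-0.065,0.378,-0.05,86],
    [0.6,-0.065,0.378,-0.05,86],
    [0.6,-0.065,0.378,-0.05,86],
    [0.6,-0.065,0.378,-0.05,86]
  ]
}}

```text
clock: 32.65
eef_pos: [0.3717, 0.3187, 0.218]
ee_rot: [-179.8, -0.1, 164.3]
ft_force: [-0.1, 0.1, -0.5]
width: 0.795
```

Call:
{"op": "send_rows", "data": {
  "series": [
    [0.6,0,0,0,12],
    [0.6,0,0,0,12],
    [0.6,0,0,0,12],
    [0.6,0,0,0,12]
  ]
}}

```text
clock: 33.05
eef_pos: [0.3725, 0.3179, 0.2189]
ee_rot: [-179.9, -0.1, 175.7]
ft_force: [0.1, -0.9, -0.5]
width: 0.805
```

```bash
python3 - <<'E'
from h import *
p,K,C=snap('wrist','w20');s=robot.observe();print(s['eef_pos'],s['ee_rot'],s['q'].round(1))
np.savez('w20.npz',C=C,K=K)
cv2.imwrite('pics/v20.png',cv2.resize(p,(800,600))[:,:,::-1])
c=np.load('w20.npz')
E
```

```text
[0.37257895 0.31795097 0.21914275] [-1.79953751e+02 -5.40485340e-02  1.75740900e+02] [ 35.   16.5 105.6  -0.   58.  -50.7]
```

View pics/v20.png

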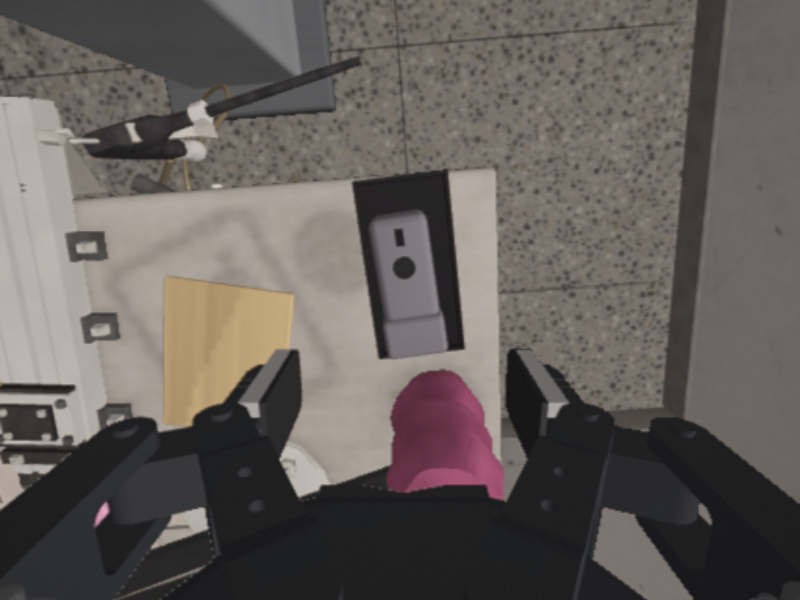

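The reader is in its dock, head down in the image (world +x): grip rear edge (371,222)-(427,212), head step (385,320)-(440,313), head front (388,357)-(447,352).

```bash
python3 - <<'E'
from h import *
c=np.load('w20.npz');K,C=c['K'],c['C']
k=.64
f=lambda l,z:cast(np.array(l)*k-.2,K,C,z)[:,:2]
print('top',f([(371,222),(427,212),(385,320),(440,313),(388,350),(447,345)],.04).round(4).tolist())
m=f([(371,222),(427,212),(385,320),(440,313)],.04);r,st=m[:2].mean(0),m[2:].mean(0);d=st-r
print('len',np.hypot(*d),'mid',(r+st)/2,'yaw',np.degrees(np.arctan2(d[1],d[0])),'w',np.hypot(*(m[0]-m[1])),np.hypot(*(m[2]-m[3])))
for z in(.009,.0):
  m=f([(354,183),(447,170),(464,348),(380,358)],z);d=m[2:].mean(0)-m[:2].mean(0);print('dock',m.mean(0),np.hypot(*d),np.degrees(np.arctan2(d[1],d[0])))
w,K2,C2=snap('wrist','x')
# label from w19 pose
E
python3 - <<'E'
from h import *
# rebuild w19 camera from its logged pose
im=eyes.get_image('wrist');K=(im['fx'],im['fy'],im['cx'],im['cy'])
T=np.eye(4);T[:3,:3]=R.from_euler('xyz',[180,0,.56],degrees=True).as_matrix();T[:3,3]=[.5074,-.4396,.179]
C=T@np.array(im['mount'])
px=np.array([(127,325),(257,325),(258,392),(130,395)])*.55-.2+[150,60]
P=cast(px,K,C,.0055);print(P.round(4).tolist(),P.mean(0))
E
```

```text
top [[0.3388, 0.2981], [0.335, 0.3357], [0.4082, 0.3015], [0.4059, 0.3405], [0.4311, 0.3017], [0.4304, 0.3442]]
len 0.07021135128540154 mid [0.37196635 0.31893554] yaw 3.3529360613704626 w 0.037737032893019176 0.039067527129297244
dock [0.38017734 0.32285728] 0.137330393872114 2.778003335759259
dock [0.38222648 0.32286801] 0.1411053349723605 2.7780033357592346
[[0.4316, -0.3968, 0.0055], [0.4324, -0.477, 0.0055], [0.3855, -0.4795, 0.0055], [0.3825, -0.3975, 0.0055]] [ 0.40798701 -0.43769716  0.0055    ]
```

Call:
{"op": "send_rows", "data": {
  "series": [
    [0.6,-0.001,0.001,-0.05,7.3],
    [0.6,-0.001,0.001,-0.1,7.3],
    [0.6,-0.001,0.001,-0.14,7.3],
    [0.6,-0.001,0.001,-0.17,7.3],
    [0.6,-0.001,0.001,-0.182,7.3],
    [0.6,-0.001,0.001,-0.182,7.3],
    [0.6,-0.001,0.001,-0.182,7.3]
  ]
}}

```text
clock: 33.9
eef_pos: [0.3724, 0.3195, 0.0389]
ee_rot: [180.0, 0.1, -176.9]
ft_force: [-0.4, 0.0, -0.7]
width: 0.801
```

Call:
{"op": "send_rows", "data": {
  "series": [
    [-1,0,0,0,0],
    [-1,0,0,0,0],
    [-1,0,0,0,0],
    [-1,0,0,0,0],
    [-1,0,0,0,0],
    [-1,0,0,0,0],
    [-1,0,0,0,0],
    [-1,0,0,0,0]
  ]
}}

```text
clock: 34.7
eef_pos: [0.3724, 0.3196, 0.0393]
ee_rot: [179.9, 0.1, -176.8]
ft_force: [-2.6, 0.1, 10.4]
width: 0.456
```

Call:
{"op": "send_rows", "data": {
  "series": [
    [-1,0,0,0.01,0],
    [-1,0,0,0.03,0],
    [-1,0,0,0.06,0],
    [-1,0,0,0.1,0],
    [-1,0,0,0.14,0],
    [-1,0,0,0.18,0],
    [-1,0,0,0.2,0],
    [-1,0,0,0.2,0],
    [-1,0,0,0.2,0]
  ]
}}

```text
clock: 35.6
eef_pos: [0.3714, 0.3189, 0.2378]
ee_rot: [180.0, 0.0, -176.8]
ft_force: [-0.6, -0.3, -2.7]
width: 0.456
```

```bash
python3 - <<'E'
from h import *
p,K,C=snap('wrist','w21');s=robot.observe();print(s['eef_pos'],s['ee_rot'],s['width'],s['ft_force'],s['wrist_torque'])
q,Ks,Cs=snap('side','s21');print(proj(s['eef_pos'],Ks,Cs))
c=proj(s['eef_pos'],Ks,Cs)[0].astype(int)
b=q[max(0,c[1]-40):c[1]+60,c[0]-50:c[0]+50]
o=np.zeros((400,800,3),np.uint8);o[:,:400]=cv2.resize(b,(400,400),interpolation=cv2.INTER_CUBIC);o[:300,400:]=cv2.resize(p,(400,300));cv2.imwrite('pics/v21.png',o[:,:,::-1])
np.savez('w21.npz',C=C,K=K)
E
```

```text
[0.37123512 0.31871196 0.23703528] [-1.79960201e+02 -6.44390772e-02 -1.76851655e+02] 0.45612576026512597 [-0.78746585 -0.36121441 -1.21674354] [ 0.00516422 -0.00463788 -0.00702902]
[[344.61267584 256.63426724]]
```

View pics/v21.png

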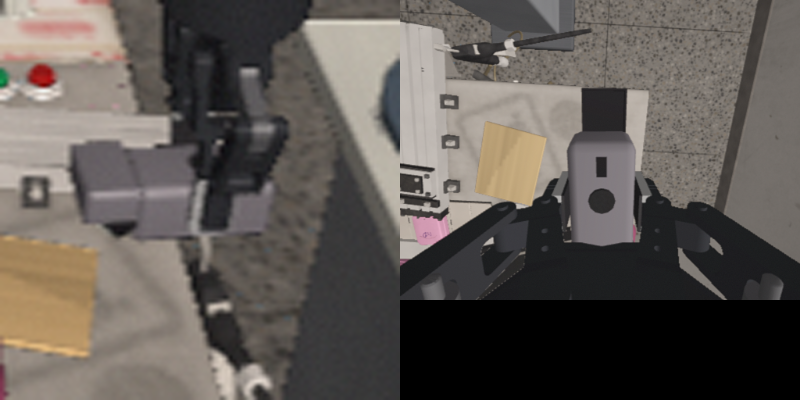

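The reader is held level, head forward (side view, head at (110,185)). Moving to the label.

Call:
{"op": "send_rows", "data": {
  "series": [
    [-1,0.03,-0.38,0.01,0],
    [-1,0.03,-0.38,0.01,0],
    [-1,0.03,-0.38,0.01,0],
    [-1,0.03,-0.38,0.01,0],
    [-1,0.03,-0.38,0.01,0],
    [-1,0.03,-0.38,0.01,0],
    [-1,0.03,-0.38,0.01,0],
    [-1,0.03,-0.38,0.01,0],
    [-1,0.03,-0.38,0.01,0],
    [-1,0.03,-0.38,0.01,0]
  ]
}}

```text
clock: 36.7
eef_pos: [0.4012, -0.061, 0.2469]
ee_rot: [179.9, -0.1, -176.9]
ft_force: [-0.3, 0.1, -1.1]
width: 0.462
```

Call:
{"op": "send_rows", "data": {
  "series": [
    [-1,-0.112,-0.377,0,-2.4],
    [-1,-0.112,-0.377,0,-2.4],
    [-1,-0.112,-0.377,0,-2.4],
    [-1,-0.112,-0.377,0,-2.4],
    [-1,-0.112,-0.377,0,-2.4],
    [-1,-0.112,-0.377,0,-2.4],
    [-1,-0.112,-0.377,0,-2.4],
    [-1,-0.112,-0.377,0,-2.4],
    [-1,-0.112,-0.377,0,-2.4],
    [-1,-0.112,-0.377,0,-2.4]
  ]
}}

```text
clock: 37.7
eef_pos: [0.2902, -0.437, 0.2468]
ee_rot: [179.9, -0.0, -179.2]
ft_force: [-0.4, -0.1, -1.5]
width: 0.46
```

```bash
python3 - <<'E'
from h import *
s=robot.observe();print(s['eef_pos'],s['ee_rot'],s['width'],s['q'].round(1))
E
```

```text
[ 0.29021723 -0.43702294  0.24678554] [ 1.79880656e+02 -4.29136289e-02 -1.79243029e+02] 0.45957215808220403 [ -61.5   18.1   98.9    0.    63.1 -152.3]
```

Call:
{"op": "send_rows", "data": {
  "series": [
    [-1,-0.001,-0.0015,-0.04,0],
    [-1,-0.001,-0.0015,-0.08,0],
    [-1,-0.001,-0.0015,-0.12,0],
    [-1,-0.001,-0.0015,-0.145,0],
    [-1,-0.001,-0.0015,-0.1565,0],
    [-1,-0.001,-0.0015,-0.1565,0],
    [-1,-0.001,-0.0015,-0.1565,0],
    [-1,-0.001,-0.0015,-0.1565,0]
  ]
}}

```text
clock: 38.5
eef_pos: [0.2894, -0.4398, 0.0928]
ee_rot: [-179.9, 0.1, -179.2]
ft_force: [-0.0, -0.2, -1.4]
width: 0.453
```

Call:
{"op": "send_rows", "data": {
  "series": [
    [-1,0,0,0,0],
    [-1,0,0,0,0],
    [-1,0,0,0,0],
    [-1,0,0,0,0],
    [-1,0,0,0,0],
    [-1,0,0,0,0],
    [-1,0,0,0,0],
    [-1,0,0,0,0],
    [-1,0,0,0,0],
    [-1,0,0,0,0]
  ]
}}

```text
clock: 39.5
eef_pos: [0.2888, -0.4394, 0.0913]
ee_rot: [180.0, -0.0, -179.2]
ft_force: [-0.3, 1.6, -1.0]
width: 0.461
```

```bash
python3 - <<'E'
from h import *
s=robot.observe();print(s['eef_pos'],s['ee_rot'],s['width'])
q,Ks,Cs=snap('side','s22');cv2.imwrite('pics/v22.png',cv2.resize(q[130:230,220:345],(750,600),interpolation=cv2.INTER_CUBIC)[:,:,::-1])
# head-front/centre expected pixels for a reader level at assumed offset
m=s['eef_pos']-[0,0,.0173];P=m+np.array([[.0625,.022,.018],[.0375,.022,-.018],[-.0375,.02,.018],[-.0375,.02,-.018]])
print(((proj(P,Ks,Cs)-[220,130])*6).round())
E
```

```text
[ 0.28876399 -0.43936896  0.09126163] [ 1.79996029e+02 -7.49582385e-04 -1.79246352e+02] 0.4605992926756949
[[502. 200.]
 [535. 249.]
 [653. 200.]
 [647. 249.]]
```

View pics/v22.png

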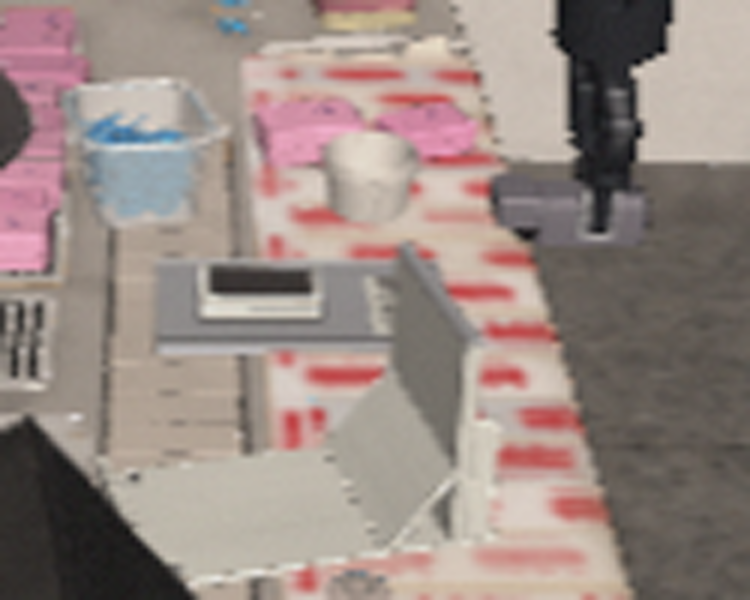

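The reader is level, head towards the label at (380,300). Its outline matches the projected pose to about 1 px. Holding a bit more, then returning.

Call:
{"op": "send_rows", "data": {
  "series": [
    [-1,0,0,0,0],
    [-1,0,0,0,0],
    [-1,0,0,0,0],
    [-1,0,0,0,0],
    [-1,0,0,0,0],
    [-1,0,0,0,0],
    [-1,0,0,0,0],
    [-1,0,0,0,0],
    [-1,0,0,0,0],
    [-1,0,0,0,0]
  ]
}}

```text
clock: 40.55
eef_pos: [0.2888, -0.4394, 0.0913]
ee_rot: [-180.0, 0.0, -179.2]
ft_force: [0.2, 1.1, -1.5]
width: 0.46
```

Call:
{"op": "send_rows", "data": {
  "series": [
    [-1,0,0,0.04,0],
    [-1,0,0,0.08,0],
    [-1,0,0,0.12,0],
    [-1,0,0,0.155,0],
    [-1,0,0,0.155,0],
    [-1,0,0,0.155,0]
  ]
}}

```text
clock: 41.15
eef_pos: [0.2887, -0.4393, 0.2464]
ee_rot: [-180.0, 0.0, -179.2]
ft_force: [-0.3, -0.2, -2.1]
width: 0.454
```

Call:
{"op": "send_rows", "data": {
  "series": [
    [-1,0.112,0.378,0,2.4],
    [-1,0.112,0.378,0,2.4],
    [-1,0.112,0.378,0,2.4],
    [-1,0.112,0.378,0,2.4],
    [-1,0.112,0.378,0,2.4],
    [-1,0.112,0.378,0,2.4],
    [-1,0.112,0.378,0,2.4],
    [-1,0.112,0.378,0,2.4],
    [-1,0.112,0.378,0,2.4],
    [-1,0.112,0.378,0,2.4]
  ]
}}

```text
clock: 42.15
eef_pos: [0.4003, -0.0606, 0.2451]
ee_rot: [180.0, -0.1, -176.7]
ft_force: [-0.2, -0.3, -2.3]
width: 0.46
```

Call:
{"op": "send_rows", "data": {
  "series": [
    [-1,-0.03,0.38,-0.02,0],
    [-1,-0.03,0.38,-0.02,0],
    [-1,-0.03,0.38,-0.02,0],
    [-1,-0.03,0.38,-0.02,0],
    [-1,-0.03,0.38,-0.02,0],
    [-1,-0.03,0.38,-0.02,0],
    [-1,-0.03,0.38,-0.02,0],
    [-1,-0.03,0.38,-0.02,0],
    [-1,-0.03,0.38,-0.02,0],
    [-1,-0.03,0.38,-0.02,0]
  ]
}}

```text
clock: 43.15
eef_pos: [0.371, 0.3176, 0.2252]
ee_rot: [-179.9, -0.1, -176.9]
ft_force: [-0.2, -0.1, -1.6]
width: 0.459
```

```bash
python3 - <<'E'
from h import *
s=robot.observe();print(s['eef_pos'],s['ee_rot'],s['width'])
E
```

```text
[0.37103358 0.31757308 0.22523498] [-1.79918940e+02 -9.29566596e-02 -1.76870117e+02] 0.4594446301262047
```

Call:
{"op": "send_rows", "data": {
  "series": [
    [-1,0.001,0.002,-0.05,0],
    [-1,0.001,0.002,-0.1,0],
    [-1,0.001,0.002,-0.14,0],
    [-1,0.001,0.002,-0.165,0],
    [-1,0.001,0.002,-0.178,0],
    [-1,0.001,0.002,-0.1855,0],
    [-1,0.001,0.002,-0.1855,0],
    [-1,0.001,0.002,-0.1855,0],
    [-1,0.001,0.002,-0.1855,0]
  ]
}}

```text
clock: 44.05
eef_pos: [0.3724, 0.3209, 0.0419]
ee_rot: [179.9, 0.1, -176.8]
ft_force: [-0.6, 0.0, -1.3]
width: 0.458
```

Call:
{"op": "send_rows", "data": {
  "series": [
    [0.6,0,0,0,0],
    [0.6,0,0,0,0],
    [0.6,0,0,0,0],
    [0.6,0,0,0,0],
    [0.6,0,0,0,0],
    [0.6,0,0,0.05,0],
    [0.6,0,0,0.1,0],
    [0.6,0,0,0.18,0],
    [0.6,0,0,0.18,0],
    [0.6,0,0,0.18,0]
  ]
}}

```text
clock: 45.05
eef_pos: [0.3731, 0.3216, 0.2249]
ee_rot: [179.8, 0.4, -176.8]
ft_force: [0.9, -1.0, -0.4]
width: 0.801
```

```bash
python3 - <<'E'
from h import *
p,K,C=snap('wrist','w23');s=robot.observe();print(s['eef_pos'],s['ee_rot'],s['width'])
q,Ks,Cs=snap('side','s23')
a=cv2.resize(p[:288],(480,270));b=cv2.resize(q[150:360,235:385],(286,400))
o=np.zeros((400,766,3),np.uint8);o[:270,:480]=a;o[:,480:]=b;cv2.imwrite('pics/v23.png',o[:,:,::-1])
rubber(q,Ks,Cs,.021,np.array([.507,-.44]),thr=75,rad=.08)
q0=cv2.imread('pics/s1.png')[:,:,::-1]
d=np.abs(q.astype(int)-q0).max(2);print('reader-area diff',[(x0,d[300:350,x0:x0+20].mean().round(1)) for x0 in range(295,360,20)])
print('talc',cast(((235+767/5-.4),(165+303/5-.4)),*snap('top','t23')[1:],.045))
E
```

```text
[0.37229225 0.32101453 0.22243752] [ 179.88400329    0.18631734 -176.84213389] 0.7985926832808246
cand [ 509.4 -439.7] [61.7 25.8] 0.6 63
reader-area diff [(295, np.float64(4.2)), (315, np.float64(7.0)), (335, np.float64(6.5)), (355, np.float64(2.5))]
talc [[ 0.42206041 -0.58645829  0.045     ]]
```

```bash
python3 - <<'E'
import cv2
a=cv2.imread('pics/s1.png');b=cv2.imread('pics/s23.png')
t=a[312:342,303:352];r=cv2.matchTemplate(b[295:360,290:370],t,cv2.TM_CCOEFF_NORMED);_,v,_,l=cv2.minMaxLoc(r);print('reader shift px',l[0]-13,l[1]-17,v)
a=cv2.imread('pics/t1.png');b=cv2.imread('pics/t23.png')
for n,(x,y,w,h) in {'talc':(378,212,26,26),'mould':(205,172,14,18),'label':(330,220,26,18)}.items():
    r=cv2.matchTemplate(b[y-6:y+h+6,x-6:x+w+6],a[y:y+h,x:x+w],cv2.TM_CCOEFF_NORMED);_,v,_,l=cv2.minMaxLoc(r);print(n,l[0]-6,l[1]-6,round(v,3))
E
```

```text
reader shift px 0 1 0.9814383387565613
talc 0 0 0.999
mould 0 0 0.999
label 0 0 0.999
```

Everything is in place: the reader is within about 1 px of its original picture and the bystanders have not moved. Handing in.

```bash
python3 -c "
from cell import robot
print(robot.close_job())"
```

```text
the job is handed in; nothing more can be done
None
```

I handed the job in at about 45 s on the robot clock; the hand-in gave no verdict.

- **Plates:** Two plates were in the pile. Each flipped on its first drop over the ramp and is now stacked rubber up on the tray outline. While I handled the first plate, the second was knocked aside on the pile board. I picked it up from there, gripping off centre. One pick-up of that plate from the catch slipped and was repeated with a deeper grip.
- **Label:** I held the reader level over the tray's label for over 2 s, at an estimated 9 cm. I placed it from measured positions and got no direct confirmation of a read.
- **Reader:** It is back in its dock, head pointing as before, and released.

**Last checks:**
- After the second plate was placed, the wrist camera put the top plate within about 3 mm of the stack spot, with its length within 1° of the tray's. The final side view still showed it there.
- The reader's image matches its starting image to about 1 px.
- The pot and the pink mould in front of the press show no shift.
- The final check picture could not be viewed because the 16-picture limit was reached. The end state was therefore checked only by image measurements. None of those failed or disagreed.

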